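# Screw the shade nut onto the bedside lamp

### The arm

A 6-joint arm with a two-finger parallel gripper is mounted at the origin on the work surface. World frame = base frame: x ahead of the robot, y to its left, z up, the work surface at z = 0. Lengths are in m, angles in rad, forces in N, time in s.
With the tool pointing down it reaches from about 0.35 to 0.8 m from the base axis. Payload 7.3 kg.
Tool frame: the origin (TCP) lies between the finger pads; the fingertips stand 25 mm ahead of it and the grasp point (between the pads) lies 6 mm ahead of it (r.tip_extent is the distance from the TCP to the fingertips, in m); z points along the fingers, y is the line along which they close (so a half turn about z gives the same grasp; the last joint's range is limited). The gripper opens to 85 mm and grips with 20 to 120 N. Pads are 22 mm wide; open, the fingers measure 114 mm over their backs; the gripper's body (76 mm by 85 mm) begins 54 mm behind the grasp point. The pads swing forward as they close: fully open they stand 13 mm farther back than shut.
Start: joints at [-1.424, 0.342, 1.524, -0, 1.275, -0.146], TCP at [0.152, -0.503, 0.227] pointing down, gripper open.
Joint ranges: [-2.53, 2.53], [-0.77, 2.02], [0.04, 2.7], [-1, 4.14], [0.28, 2.66], [-3.11, 3.11]. Speed limits (rad/s): [2.57, 2.57, 3.14, 3.14, 3.14, 3.14].

### API

Orientations are given as a unit quaternion [x, y, z, w].
In Python, from workcell import r, command_gripper, optics gives the robot as it stands. The module is installed in compiled form; this text tells all that it offers. Calls block until the motion is done:
- r.reach(position, orientation): joint-space move of the TCP to a pose.
- r.move_straight(position, orientation=None, speed=0.15, max_force=None): straight line of the TCP; orientation=None keeps the orientation; speed is the mean speed in m/s. With max_force (N) it stops when the force on the tool has changed by that much, and returns True; else False.
- r.movej(angles): joint-space move.
- command_gripper(opening, force=None): finger opening in m; force is the grip in N (None keeps the last); returns when the fingers have stopped.
- r.hold(seconds).
- r.solve_ik(position, orientation): joint angles nearest the present ones, or None.
- r.read_state(): the state.
- optics.get_image(name): name is "side" or "top"; returns (picture, depth): 384x512x3 uint8, red, green, blue; 384x512 float32, m along the optical axis (not along the pixel's ray), 0 where there is no reading.
- optics.camera_model(name): a dict with "K" (3x3 intrinsics, pixels), "k1" (the pictures are not rectified: a ray, as slopes to the right and down, at radius r is drawn at 1 + k1 r^2 times it, then the intrinsics apply), "R" (3x3) and "t" (3): a world point X has camera coordinates R X + t. Camera axes: x right, y down, z forward; pixel columns grow to the right and rows downward; lengths in m; the calibration is good to about 2 mm. A picture is of the moment at which its call begins. camera_model takes no time and is no camera call.
A pose or a line that the arm cannot do raises r.PlanningError and nothing moves.
- r.finish_job(): hands the job in; it is judged then, once.
The state is a dict: "time_s": time; "joint_positions": joint angles; "dq": joint speeds; "tau": joint torques, N m; "eef_pos": TCP position; "eef_rot": TCP orientation; "contact_force": force on the tool from outside, world axes, zero at the start; "torque": the same for the moment, N m; "grip_width": finger opening in m; "grip_force": force on a finger pad.
Only numpy, scipy, OpenCV 4.12 (cv2) and the standard library are available. Lean on these libraries where they do the work, as an engineer would, in place of code of your own. Each camera call takes 0.05 s, during which the arm holds its last target. There are 200 camera calls.

### The job

The blue winged nut that holds the shade on the bedside lamp is lying on top of its thread and has not caught. Leaving it on the post, turn it backward (anticlockwise seen from above) until it drops into the thread start, then turn it forward (clockwise) until it is fully home on the white plate. Let go of it, and leave the glasses, the remote and the tea box alone.

Things in the scene. Friction and masses are not known exactly. Their poses are not given: they have to be found in the camera images.
- nut: Blue plastic nut (0.12 kg) loose on the lamp's post: twelve-sided body 62 mm across flats, 33 mm high, 35 mm hole through which the post stands out, and two flat upright wings, 110 mm over both. Origin: on its axis, in its underside, which starts 19 mm above the white plate; z up, x along the wings. About 1 mm play. Turn with a few N at a wing.
- wing (a point): Point on the nut's +x wing: 42 mm from the nut's axis, 23 mm above its underside, mid-thickness. Each wing is 8 mm thick, reaches from the body out to 55 mm from the axis and stands from 8 to 38 mm above the nut's underside. The other wing is the same at -x.
- seat (a point): Centre of the upper face of the level round white plate (92 mm across, 6 mm thick) on top of the shade, 170 mm above the table, on the nut's axis. The nut is home when its underside lies on this face.
- post_top (a point): Top centre of the lamp's fixed upright steel post, 32 mm in diameter, 58 mm above the plate. Thread, backward (yaw growing): nut turns freely and level 15 to 75 degrees, then drops 13 mm by its weight and soon meets a hard stop. Forward before the drop: hard stop. Forward after it: descends the last 6 mm, hard stop 65 to 100 degrees from where it dropped.
- lamp: Bedside lamp fixed to the table: chrome foot 160 mm in diameter, pink woven ball shade 170 mm in diameter centred 92 mm above the table, white plate and post on top. Origin: on the axis, at the table.
- tall_glass: Clear glass tumbler, 80 mm across, 105 mm high, standing loose on the table. Origin: centre of its underside. Bystander.
- short_glass: Clear glass tumbler, 72 mm across, 85 mm high, standing loose on the table. Origin: centre of its underside. Bystander.
- remote: White remote control lying on the table, 160 x 50 x 20 mm, long side along its x. Origin: centre of its underside. Bystander.
- tea_box: White and green tea carton lying on the table, 200 x 55 x 35 mm, long side along its x. Origin: centre of its underside. Bystander.
Things that resemble listed ones, but are neither listed nor needed, are in the scene too. Several things have the shape of the nut; the one meant has the colours described above.

How it is judged:
By the outcome, as a careful person would: the job done as asked, in the order asked, and still so for the second after the job is handed in, with the robot touching nothing.
It also fails if it takes over 58 s, if anything falls off the work surface, if the arm or the gripper's body presses on something with over 40 N, if the wrist force passes 120 N, or if a joint passes its speed limit or range.

## Working session

There is one attempt and no reset: what is moved stays moved. The work goes in short steps, each a Python script; the robot and the scene stay as the last script left them, time stands still between calls to the robot, and variables do not carry over. Pictures are saved under pics/ and viewed, at most 10 in all, crops included, and the job is handed in when it is done.

```bash
mkdir -p pics; cat > h.py <<'E'
import numpy as np, cv2
from workcell import r, command_gripper, optics
def pts(name):
    im,d=optics.get_image(name); m=optics.camera_model(name); K=np.array(m["K"]);R=np.array(m["R"]);t=np.array(m["t"])
    v,u=np.mgrid[:384,:512]; dc=np.array([m["k1"],0,0,0,0],float)
    x=cv2.undistortPoints(np.stack([u,v],-1).reshape(-1,1,2).astype(float),K,dc).reshape(384,512,2)
    P=np.dstack([x[...,0]*d,x[...,1]*d,d])
    return im,d,(P-t)@R
def save(n,im): cv2.imwrite('pics/'+n,im[...,::-1])
E
python3 - <<'E'
from h import *
a,d,P=pts("top");b,d2,P2=pts("side")
save('a.png',np.vstack([a,b])[:, :] if 0 else cv2.resize(np.hstack([a,b]),(800,300)))
save('top.png',a);save('side.png',b)
for n,im,Q,d in(("top",a,P,d),("side",b,P2,d2)):
    h=cv2.cvtColor(im,cv2.COLOR_RGB2HSV); m=cv2.inRange(h,(95,100,40),(130,255,255))&((d>0)*255).astype(np.uint8)
    k,l,s,c=cv2.connectedComponentsWithStats(m)
    for i in range(1,k):
        if s[i,4]>40: 
            q=Q[l==i]; print(n,s[i],c[i].round(),np.median(q,0).round(3),q.min(0).round(3),q.max(0).round(3))
    M=optics.camera_model(n);print(-np.array(M["R"]).T@M["t"])
print(r.read_state()['time_s'])
E
```

```text
top [   0   57   30  300 4093] [  9. 156.] [ 0.993  1.001 -0.233] [ 0.128  0.976 -0.276] [ 1.383  1.097 -0.211]
top [291  96  16  12 125] [299. 101.] [ 1.328 -0.272 -0.703] [ 1.284 -0.314 -0.712] [ 1.361 -0.23  -0.688]
top [197 186  38  22 294] [216. 197.] [0.592 0.104 0.221] [0.564 0.055 0.2  ] [0.623 0.154 0.23 ]
[ 3.61685698e-01 -1.79296207e-04  1.22859914e+00]
side [  127    19   237    89 16124] [237.  64.] [ 0.758  1.436 -0.221] [ 0.117  0.968 -0.276] [ 1.383  1.987 -0.202]
side [ 49 139   5  23  44] [ 51. 149.] [-0.085  0.447  0.062] [-0.099  0.374  0.055] [-0.068  0.509  0.068]
side [237 150  19  14 106] [246. 156.] [0.586 0.09  0.221] [0.566 0.056 0.216] [0.624 0.123 0.227]
side [423 352  26  21 349] [436. 362.] [ 1.319 -0.278 -0.7  ] [ 1.272 -0.319 -0.719] [ 1.362 -0.236 -0.684]
[ 0.42879386 -1.00331057  1.15638367]
0.1
```

View pics/top.png

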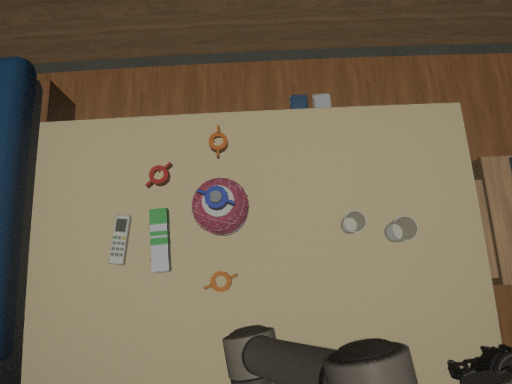

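View pics/side.png

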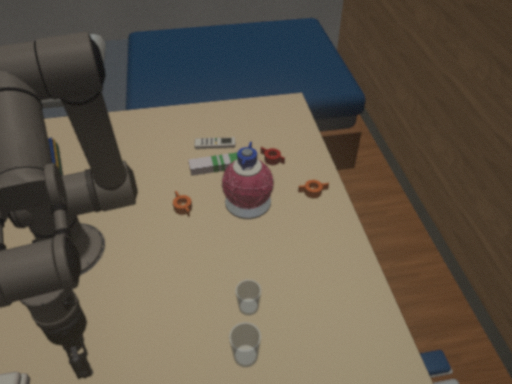

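The top view shows the lamp at about (219,206) and the blue nut at (216,197), with its wings running from (198,190) to (235,205). The decoys are red and orange, and the bystanders are well clear of the lamp. Next I'll refine the axis and the yaw.

```bash
python3 - <<'E'
from h import *
from scipy.optimize import least_squares
for n in("top","side"):
    im,d,P=pts(n); h=cv2.cvtColor(im,cv2.COLOR_RGB2HSV)
    near=(np.hypot(P[...,0]-.59,P[...,1]-.1)<.1)&(d>0)
    pk=near&(h[...,0]>155)&(h[...,1]>90)&(P[...,2]>.04)
    q=P[pk]; s=least_squares(lambda c:np.linalg.norm(q-c,axis=1)-.085,[.59,.1,.092],loss='soft_l1',f_scale=.003)
    print(n,'sphere',s.x.round(4),len(q))
    bl=near&(h[...,0]>95)&(h[...,0]<135)&(h[...,1]>100)
    # rays onto plane z=.224
    M=optics.camera_model(n);C=-np.array(M["R"]).T@M["t"]
    q=P[bl]; q=C+(q-C)*((.224-C[2])/(q[:,2]-C[2]))[:,None]
    c=q[:,:2].mean(0); far=q[np.hypot(*(q[:,:2]-s.x[:2]).T)>.04][:,:2]-s.x[:2]
    e=np.angle(np.mean(((far[:,0]+1j*far[:,1])/np.hypot(*far.T))**2))/2
    print('blue',c.round(4),'yaw',np.degrees(e).round(1),len(far), far.round(3).tolist() if len(far)<30 else '')
    u=np.array([[1,1]])
    if n=="top": save('crop.png',cv2.resize(im[160:250,170:270],None,fx=6,fy=6,interpolation=cv2.INTER_CUBIC))
    pl=near&(h[...,1]<60)&(abs(P[...,2]-.17)<.006); print('plate',P[pl].mean(0).round(4),pl.sum())
print(r.tip_extent,r.read_state()['eef_rot'])
E
```

```text
top sphere [0.5935 0.1044 0.0913] 1324
blue [0.5924 0.105 ] yaw 67.2 23 [[0.023, 0.05], [0.023, 0.047], [0.02, 0.05], [0.02, 0.047], [0.02, 0.045], [0.019, 0.042], [0.019, 0.039], [0.017, 0.047], [0.017, 0.045], [0.017, 0.042], [0.017, 0.039], [0.016, 0.037], [0.014, 0.039], [-0.015, -0.038], [-0.015, -0.041], [-0.015, -0.044], [-0.018, -0.038], [-0.018, -0.041], [-0.018, -0.044], [-0.018, -0.046], [-0.021, -0.044], [-0.021, -0.046], [-0.021, -0.049]]
plate [0.5794 0.1024 0.1693] 299
side sphere [0.5955 0.1073 0.0913] 1293
blue [0.5909 0.0876] yaw 68.9 10 [[-0.02, -0.04], [-0.017, -0.04], [-0.014, -0.041], [-0.011, -0.041], [-0.021, -0.044], [-0.018, -0.045], [-0.015, -0.045], [-0.022, -0.049], [-0.019, -0.049], [-0.016, -0.05]]
plate [0.5938 0.0901 0.1691] 252
0.025 [ 9.89301176e-01  1.45886931e-01 -1.16875337e-05 -4.32600621e-04]
```

View pics/crop.png

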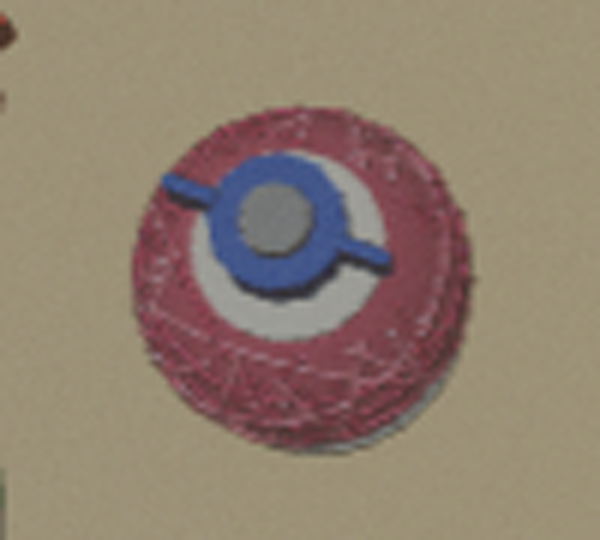

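```bash
cat >> h.py <<'E'
from scipy.spatial.transform import Rotation as Ro
AX=np.array([.594,.1055])
def q(th):
    c,s=np.cos(np.radians(th)),np.sin(np.radians(th))
    return Ro.from_matrix(np.array([[-s,c,0],[c,s,0],[0,0,-1]])).as_quat()
def yaw():
    y=Ro.from_quat(r.read_state()["eef_rot"]).as_matrix()[:,1]; return np.degrees(np.arctan2(y[1],y[0]))
def turn(deg,step=3,lim=1.0):
    """turn tool about vertical by deg (+ anticlockwise from above) until moment change > lim"""
    s0=r.read_state(); j0=np.array(s0["joint_positions"]); T0=s0["torque"][2]; log=[]
    for a in np.arange(step,abs(deg)+.01,step):
        j=j0.copy(); j[5]-=np.radians(a)*np.sign(deg); r.movej(j)
        s=r.read_state(); log.append((round(yaw(),1),round(s["torque"][2]-T0,2)))
        if abs(s["torque"][2]-T0)>lim: break
    print(log,'F',np.round(s["contact_force"],1),'t',s["time_s"]); return abs(s["torque"][2]-T0)>lim
E
python3 - <<'E'
from h import *
print(yaw())
for z in(.33,.203):
  for th in(-110,-50,8,70,130,180,250):
    j=r.solve_ik([*AX,z],q(th)); print(z,th,None if j is None else np.round(j,2))
E
```

```text
-73.22271039975297
0.33 -110 [ 0.05  0.44  1.09 -0.    1.61  1.97]
0.33 -50 [ 0.05  0.44  1.09 -0.    1.61  0.92]
0.33 8 [ 0.05  0.44  1.09 -0.    1.61 -0.09]
0.33 70 [ 0.05  0.44  1.09 -0.    1.61 -1.17]
0.33 130 [ 0.05  0.44  1.09 -0.    1.61 -2.22]
0.33 180 [ 0.05  0.44  1.09 -0.    1.61 -3.09]
0.33 250 [ 0.05  0.44  1.09 -0.    1.61  1.97]
0.203 -110 [ 0.05  0.5   1.33 -0.    1.3   1.97]
0.203 -50 [ 0.05  0.5   1.33 -0.    1.3   0.92]
0.203 8 [ 0.05  0.5   1.33 -0.    1.3  -0.09]
0.203 70 [ 0.05  0.5   1.33 -0.    1.3  -1.17]
0.203 130 [ 0.05  0.5   1.33 -0.    1.3  -2.22]
0.203 180 [ 0.05  0.5   1.33 -0.    1.3  -3.09]
0.203 250 [ 0.05  0.5   1.33 -0.    1.3   1.97]
```

```bash
python3 - <<'E'
from h import *
r.reach([*AX,.33],q(12)); command_gripper(.078)
print(r.move_straight([*AX,.203],max_force=8),r.read_state()['time_s'],r.read_state()['eef_pos'])
turn(30,5,1.0)
s=r.read_state();print(s['grip_width'],s['torque'])
a,_,_=pts("top");b,_,_=pts("side");
f=lambda im,u,v:cv2.resize(im[v:v+75,u:u+100],(400,300),interpolation=cv2.INTER_CUBIC)
save('c1.png',np.hstack([f(a,170,160),f(b,200,120)]))
E
```

```text
False 4.1333 [0.59453937 0.10556243 0.20400354]
[(np.float64(16.9), np.float64(0.03)), (np.float64(21.8), np.float64(0.04)), (np.float64(26.7), np.float64(0.04)), (np.float64(31.7), np.float64(-0.02)), (np.float64(36.7), np.float64(0.02)), (np.float64(41.7), np.float64(0.03))] F [-0.1  0.4 -0.7] t 5.6333
0.077971320224255 [0.0093179  0.02058777 0.02422349]
```

View pics/c1.png

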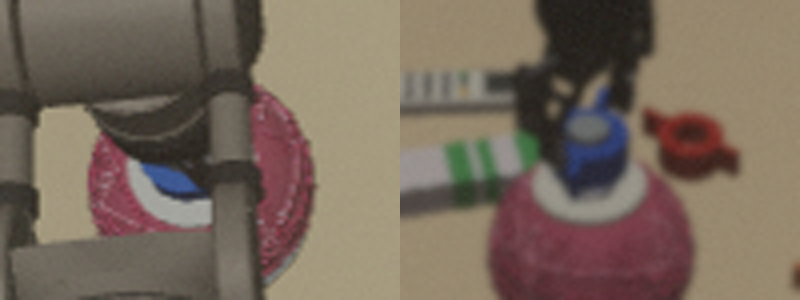

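The side view at (250,155) shows the nut between the fingers and still raised. Now I'll turn it backward.

```bash
python3 - <<'E'
from h import *
turn(105,4,0.7)
b,_,_=pts("side")
f=lambda im,u,v:cv2.resize(im[v:v+75,u:u+100],(400,300),interpolation=cv2.INTER_CUBIC)
save('c2.png',f(b,200,120))
E
```

```text
[(np.float64(45.6), np.float64(-0.03)), (np.float64(49.6), np.float64(-0.07)), (np.float64(53.6), np.float64(-0.09)), (np.float64(57.6), np.float64(0.03)), (np.float64(61.6), np.float64(-0.06)), (np.float64(65.6), np.float64(-0.03)), (np.float64(69.6), np.float64(-0.06)), (np.float64(73.6), np.float64(-0.1)), (np.float64(77.6), np.float64(-0.02)), (np.float64(81.6), np.float64(-0.07)), (np.float64(85.6), np.float64(-0.08)), (np.float64(89.6), np.float64(-0.07)), (np.float64(93.6), np.float64(-0.02)), (np.float64(97.6), np.float64(-0.05)), (np.float64(101.6), np.float64(-0.03)), (np.float64(105.6), np.float64(-0.04)), (np.float64(109.6), np.float64(-0.02)), (np.float64(113.6), np.float64(-0.07)), (np.float64(117.6), np.float64(-0.03)), (np.float64(121.6), np.float64(-0.03)), (np.float64(125.6), np.float64(-0.02)), (np.float64(129.6), np.float64(-0.01)), (np.float64(133.6), np.float64(-0.03)), (np.float64(137.6), np.float64(-0.08)), (np.float64(141.6), np.float64(-0.06)), (np.float64(145.6), np.float64(-0.03))] F [-0.2 -0.7 -0.3] t 12.2333
```

View pics/c2.png

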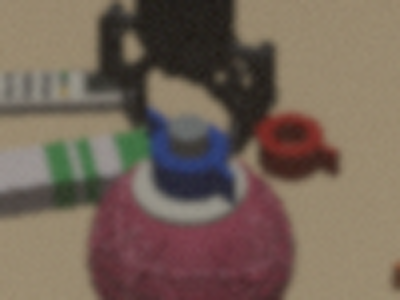

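The nut has dropped: the post top shows above it at crop (187,125), and the wings have turned. The fingers look as if they slipped past above it, so I'll measure the nut and the fingertip height.

```bash
python3 - <<'E'
from h import *
im,d,P=pts("side"); h=cv2.cvtColor(im,cv2.COLOR_RGB2HSV)
near=(np.hypot(P[...,0]-.594,P[...,1]-.1055)<.08)&(d>0)&(P[...,2]>.165)
dk=near&(im.max(2)<70)&(h[...,1]<110); q_=P[dk]; o=q_[np.argsort(q_[:,2])]
for s in(-1,1):
    g=o[np.sign(o[:,0]-.594)==s]; print('finger',s,g[:8].round(3).tolist())
bl=near&(h[...,0]>95)&(h[...,0]<135)&(h[...,1]>100); v=P[bl]-[.594,.1055,0]
print('blue z',np.percentile(v[:,2],[2,50,90,98]).round(4))
f=v[np.hypot(v[:,0],v[:,1])>.04]; print(np.c_[f,np.degrees(np.arctan2(f[:,1],f[:,0]))].round(3).tolist())
E
```

```text
finger -1 [[0.58, 0.081, 0.183], [0.583, 0.08, 0.183], [0.574, 0.086, 0.184], [0.58, 0.083, 0.185], [0.569, 0.095, 0.186], [0.571, 0.089, 0.186], [0.591, 0.074, 0.187], [0.588, 0.074, 0.187]]
finger 1 [[0.596, 0.082, 0.18], [0.608, 0.077, 0.182], [0.605, 0.077, 0.182], [0.598, 0.077, 0.183], [0.608, 0.078, 0.185], [0.601, 0.074, 0.186], [0.598, 0.077, 0.188], [0.611, 0.074, 0.188]]
blue z [0.2021 0.2078 0.2136 0.5242]
[[-0.059, 0.043, 0.527, 144.152], [-0.054, 0.04, 0.528, 143.864], [-0.051, 0.042, 0.524, 140.398], [-0.048, 0.05, 0.516, 134.017], [-0.044, 0.04, 0.506, 137.578], [-0.049, -0.062, 0.526, -128.393], [-0.02, 0.035, 0.213, 120.484], [-0.02, 0.036, 0.208, 119.053], [-0.021, 0.034, 0.201, 121.293], [-0.021, 0.036, 0.195, 119.535], [0.019, -0.038, 0.214, -63.778], [0.022, -0.036, 0.212, -58.631], [0.025, -0.04, 0.215, -58.315], [0.022, -0.037, 0.209, -59.515], [0.024, -0.043, 0.214, -61.099], [0.025, -0.041, 0.207, -58.86]]
```

```bash
python3 - <<'E'
from h import *
im,d,P=pts("side")
m=(im.max(2)<75)&(d>0)&(np.hypot(P[...,0]-.594,P[...,1]-.1055)>.03)&(np.hypot(P[...,0]-.594,P[...,1]-.1055)<.09)&(P[...,2]>.17)
for row in range(146,160): 
    c=np.where(m[row,215:280])[0]+215
    print(row,[(int(k),*(P[row,k]-[.594,.1055,0]).round(3).tolist()) for k in c[::3]])
E
```

```text
146 [(230, -0.046, 0.029, 0.234), (233, -0.038, 0.018, 0.241), (236, -0.027, 0.027, 0.232), (258, 0.032, -0.035, 0.273), (261, 0.041, -0.032, 0.27), (265, 0.051, -0.046, 0.28)]
147 [(231, -0.044, 0.023, 0.234), (234, -0.035, 0.019, 0.236), (257, 0.029, -0.036, 0.271), (260, 0.038, -0.033, 0.267), (263, 0.045, -0.046, 0.276), (266, 0.054, -0.048, 0.277)]
148 [(232, -0.041, 0.016, 0.235), (235, -0.032, 0.02, 0.231), (259, 0.035, -0.034, 0.264), (262, 0.042, -0.045, 0.272), (265, 0.051, -0.048, 0.274)]
149 [(233, -0.039, 0.011, 0.235), (236, -0.027, 0.032, 0.216), (259, 0.034, -0.039, 0.265), (262, 0.042, -0.045, 0.269), (265, 0.051, -0.048, 0.269)]
150 [(233, -0.039, 0.014, 0.228), (236, -0.026, 0.045, 0.202), (258, 0.032, -0.033, 0.257), (261, 0.041, -0.035, 0.257), (264, 0.047, -0.05, 0.268)]
151 [(234, -0.036, 0.016, 0.222), (238, -0.02, 0.036, 0.204), (260, 0.038, -0.034, 0.252)]
152 [(236, -0.026, 0.044, 0.194), (258, 0.032, -0.034, 0.249), (261, 0.041, -0.035, 0.248)]
153 [(257, 0.029, -0.031, 0.243), (260, 0.038, -0.034, 0.244)]
154 [(257, 0.03, -0.029, 0.237), (260, 0.039, -0.031, 0.238)]
155 [(257, 0.029, -0.032, 0.236), (260, 0.038, -0.033, 0.235)]
156 [(257, 0.029, -0.035, 0.234), (260, 0.038, -0.033, 0.231)]
157 [(257, 0.029, -0.034, 0.229)]
158 []
159 []
```

```bash
python3 - <<'E'
from h import *
s=r.read_state();print(s['eef_pos'],yaw(),s['grip_width'],s['joint_positions'],s['time_s'])
a,_,_=pts("top");b,_,_=pts("side")
f=lambda im,u,v:cv2.resize(im[v:v+75,u:u+100],(800,600),interpolation=cv2.INTER_CUBIC)
save('c3.png',f(b,200,95))
E
```

```text
[0.59451339 0.10557778 0.20397663] 145.66107817336052 0.07787293305402271 [ 4.88585809e-02  5.03757539e-01  1.33272646e+00  5.30696480e-05
  1.30341986e+00 -2.49342150e+00] 12.3833
```

View pics/c3.png

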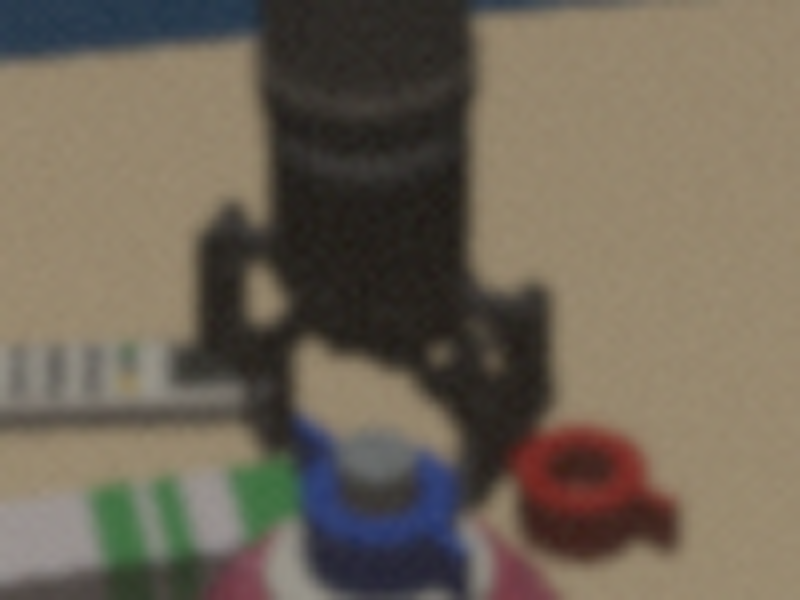

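```bash
python3 - <<'E'
from h import *
M=optics.camera_model("side")
for dx,dy in((0,0),(.039,-.027),(-.039,.027)):
  for z in(.178,.19,.2,.21,.22,.228,.24,.252,.265):
    p,_=cv2.projectPoints(np.array([[AX[0]+dx,AX[1]+dy,z]]),cv2.Rodrigues(np.array(M["R"]))[0],np.array(M["t"]),np.array(M["K"]),np.array([M["k1"],0,0,0.])); print(dx,z,p.ravel().round(1))
E
```

```text
0 0.178 [246.2 163.6]
0 0.19 [246.2 160.8]
0 0.2 [246.1 158.4]
0 0.21 [246.1 156. ]
0 0.22 [246.  153.5]
0 0.228 [246.  151.5]
0 0.24 [245.9 148.5]
0 0.252 [245.8 145.5]
0 0.265 [245.8 142.2]
0.039 0.178 [259.8 167.7]
0.039 0.19 [259.8 164.8]
0.039 0.2 [259.8 162.4]
0.039 0.21 [259.8 160. ]
0.039 0.22 [259.8 157.6]
0.039 0.228 [259.8 155.6]
0.039 0.24 [259.8 152.6]
0.039 0.252 [259.9 149.6]
0.039 0.265 [259.9 146.3]
-0.039 0.178 [233.  159.6]
-0.039 0.19 [232.8 156.8]
-0.039 0.2 [232.7 154.4]
-0.039 0.21 [232.6 152. ]
-0.039 0.22 [232.5 149.5]
-0.039 0.228 [232.4 147.5]
-0.039 0.24 [232.2 144.6]
-0.039 0.252 [232.1 141.5]
-0.039 0.265 [231.9 138.2]
```

Projected into the view, the fingertips sit near z = 0.217. That is above the dropped wings at 0.214, so the fingers passed over them. I'll move clear of the wings, lower about 28 mm with a force guard and turn forward.

```bash
python3 - <<'E'
from h import *
turn(14,7)
print(r.move_straight([*AX,.176],speed=.05,max_force=6),r.read_state()['eef_pos'],r.read_state()['contact_force'])
b,_,P=pts("side")
f=lambda im,u,v:cv2.resize(im[v:v+75,u:u+100],(400,300),interpolation=cv2.INTER_CUBIC)
save('c4.png',f(b,200,110))
E
```

```text
[(np.float64(152.5), np.float64(-0.03)), (np.float64(159.4), np.float64(-0.05))] F [-0.   0.  -0.1] t 12.9833
False [0.5941242  0.10552209 0.17605084] [-0.0968571   0.45174476 -0.49399106]
```

View pics/c4.png

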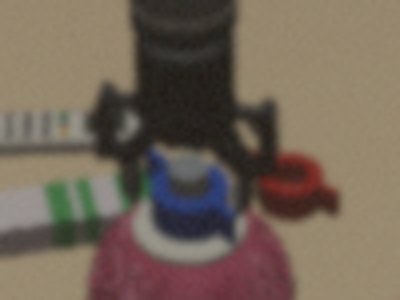

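The fingers now sit alongside the nut, with the left tip at crop (130,195), about z = 0.187. Turning forward.

```bash
python3 - <<'E'
from h import *
turn(-130,4,0.6)
im,d,P=pts("side"); h=cv2.cvtColor(im,cv2.COLOR_RGB2HSV)
v=P-[.594,.1055,0];R_=np.hypot(v[...,0],v[...,1])
bl=(R_<.06)&(d>0)&(P[...,2]<.24)&(h[...,0]>95)&(h[...,0]<135)&(h[...,1]>100)
w=v[bl&(R_>.038)]; print(np.c_[w,np.degrees(np.arctan2(w[:,1],w[:,0]))].round(3).tolist(), np.percentile(v[bl][:,2],[50,90,98]))
E
```

```text
[(np.float64(155.8), np.float64(0.05)), (np.float64(151.9), np.float64(-0.05)), (np.float64(147.9), np.float64(0.0)), (np.float64(143.9), np.float64(-0.05)), (np.float64(139.9), np.float64(-0.03)), (np.float64(135.9), np.float64(-0.04)), (np.float64(131.9), np.float64(-0.01)), (np.float64(127.9), np.float64(0.05)), (np.float64(123.9), np.float64(0.02)), (np.float64(119.9), np.float64(-0.06)), (np.float64(115.9), np.float64(0.06)), (np.float64(111.9), np.float64(-0.03)), (np.float64(107.9), np.float64(-0.01)), (np.float64(103.9), np.float64(-0.01)), (np.float64(99.9), np.float64(-0.04)), (np.float64(95.9), np.float64(0.03)), (np.float64(91.9), np.float64(-0.0)), (np.float64(87.9), np.float64(-0.03)), (np.float64(83.9), np.float64(-0.03)), (np.float64(79.9), np.float64(-0.03)), (np.float64(75.9), np.float64(0.0)), (np.float64(71.9), np.float64(-0.0)), (np.float64(67.9), np.float64(0.02)), (np.float64(63.9), np.float64(0.03)), (np.float64(59.9), np.float64(-0.02)), (np.float64(55.9), np.float64(0.0)), (np.float64(51.9), np.float64(0.41)), (np.float64(48.1), np.float64(2.34))] F [-1.6  1.9  0.5] t 20.7417
[[0.035, 0.019, 0.206, 27.925], [0.038, 0.015, 0.209, 21.372], [0.042, 0.02, 0.203, 25.871], [0.035, 0.016, 0.204, 24.59], [0.038, 0.015, 0.204, 21.807], [0.038, 0.014, 0.196, 20.936], [0.038, 0.015, 0.192, 21.607], [0.038, 0.014, 0.188, 20.474]] [0.20249632 0.20572386 0.20763082]
```

A hard stop came at 2.3 N·m, with the wing tops at about z = 0.208, which means home. I'll back off, retract and verify.

```bash
python3 - <<'E'
from h import *
turn(15,15,5)
print(r.move_straight([*AX,.36]))
r.reach([.45,-.25,.36],q(63))
for n in("top","side"):
    im,d,P=pts(n); h=cv2.cvtColor(im,cv2.COLOR_RGB2HSV); v=P-[.594,.1055,0];R_=np.hypot(v[...,0],v[...,1])
    bl=(R_<.06)&(d>0)&(h[...,0]>95)&(h[...,0]<135)&(h[...,1]>100)
    w=v[bl&(R_>.038)]; print(n,'top z',np.percentile(w[:,2],[50,90]),'yaw',np.degrees(np.arctan2(w[:,1],w[:,0])).round(),'body',np.percentile(v[bl&(R_<.031)][:,2],[50,80]))
    (a:=im) is not None
    save('f_'+n+'.png',im)
    if n=="top": top=im
    else: save('fin.png',cv2.resize(np.hstack([top,im]),(800,300),interpolation=cv2.INTER_AREA))
print(r.read_state()['time_s'],r.read_state()['contact_force'])
E
```

```text
[(np.float64(62.7), np.float64(-2.51))] F [ 0.6 -0.3 -0.2] t 21.15
False
top top z [0.20663892 0.20872486] yaw [  30.   34.   32.   34.   31.   36.   33.   30.   35.   32. -151. -147.
 -144. -150. -147. -144. -149. -146. -143. -148. -145. -149. -147.] body [0.20221519 0.20396562]
side top z [0.20719088 0.20902359] yaw [  27.   25.   29.   29. -139. -139. -141. -140. -141.] body [0.20179906 0.20335775]
24.05 [0.30286927 0.77343154 0.26281683]
```

View pics/fin.png

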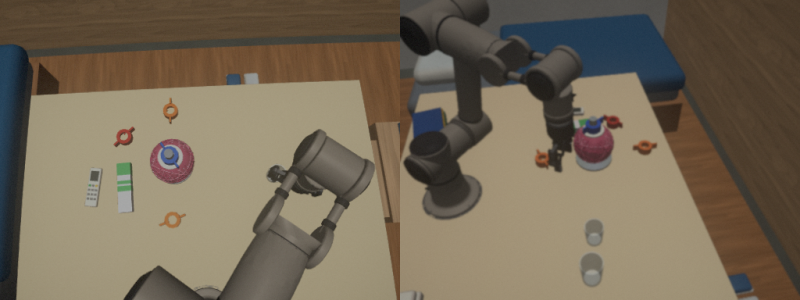

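The body top is at z = 0.203, which equals the plate plus 33 mm, so the nut is home. The robot is clear and the bystanders haven't moved.

```bash
python3 -c "
from h import *
print(r.finish_job())"
```

```text
the job is handed in; nothing more can be done
None
```

The blue nut was turned backward until it dropped into the thread, then forward to a hard stop on the white plate and released; the final pictures put it fully home with the glasses, remote and tea box unmoved, and I handed the job in at about 24 s.

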